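# Turn the divider card over in the radio-room binder

## Task

In the open ring binder, turn the stiff divider card that lies on the right-hand pages over the rings and press it down flat on the left-hand pages: get a fingertip under the tab that sticks out past the pages, push the card up and over, and gently lay it down without slapping it. Use fingertips only: do not pinch the card, keep the pushes light, do not shove or lift the binder, leave the handheld radio, the mug and the microphone alone, and take the hand away at the end.

Things in the scene. Friction and masses are not known exactly. Their poses are not given: they have to be found in the camera images.
- binder: A5 ring binder lying open and loose on the desk, 1.2 to 1.7 kg. Origin: centre of its underside, under the middle of the spine. Its x axis runs along the spine (away from the robot at yaw 0), y to its left, z up. Blue covers 3 mm thick, together 225 mm along x and 385 mm along y. Small tabs of other dividers stick out of both stacks 12 to 19 mm above the desk, x 18 to 97 mm, |y| up to 184 mm
- rings (a point): middle of the line through the centres of the four steel rings (51 mm across, tops 61 mm above the desk): binder x = y = 0, 34 mm above the desk. The card turns about this line, which runs along the binder's x. Axes as the binder's
- left_pages (a point): middle of the top of the left-hand paper stack, where the card must lie: binder x = 0, y = 93 mm, 32.5 mm above the desk. Each stack is 210 mm along x and covers |y| from 20 to 166 mm; the right-hand one is the mirror image, under the card
- leaf (a joint): turning angle (rad) of the card about the ring line: 0 = flat on the right-hand (binder -y) pages, as it starts; 1.57 = upright; 3.14 = flat on the left-hand (+y) pages. The card is tight on its rings: friction 0.06 N m, about the moment of its own weight, plus slight damping: it stays where left or sinks slowly, about 1 N at its edge moves it, and it must be pressed down to lie flat
- leaf_mid (a point): middle of the stiff grey plastic divider card, in mid-thickness, 95 mm from the ring line. Card 3 mm thick, 65 to 100 g, 210 mm along the spine, reaching from 18 to 172 mm from the ring line, so it sticks out 6 mm past the pages. Its mid-plane passes through the ring line: flat, its underside is 32.5 mm and its upper face 35.5 mm above the desk. Axes turn with the card
- leaf_tab (a point): middle of the outer edge of the card's tab, in mid-thickness, 186 mm from the ring axis and at binder x = -45 mm. The tab is 44 mm long along the spine and 3 mm thick, and sticks out 14 mm past the rest of the card's edge, 20 mm past the pages; below it is 29 mm of free height over the cover. The point's axes turn with the card
- binder_edge (a point): near right-hand corner of the right cover, on its top face: binder x = -112 mm, y = -192 mm, 3 mm above the desk
- handheld: black handheld radio standing upright, 36 x 60 x 118 mm with a stub aerial to 192 mm; stands beyond the binder's far edge; origin at the centre of its underside. Leave alone
- mug: amber glass mug, 76 mm wide and 88 mm tall with a handle, to the left of the binder; origin at the centre of its underside. Leave alone
- fist_mic: black fist microphone with keypad lying on the desk, about 105 x 55 x 24 mm, to the left of the binder, nearer than the mug; origin at the centre of its underside. Leave alone

How it is judged:
By the outcome, as a careful person would: the job done as asked, in the order asked, and still so for the second after the job is handed in, with the robot touching nothing.
It also fails if it takes over 59 s, if anything falls off the work surface, if the arm or the gripper's body presses on something with over 40 N, if the wrist force passes 120 N, or if a joint passes its speed limit or range.

## Robot

A 7-joint arm with a two-finger parallel gripper is mounted at the origin on the work surface. World frame = base frame: x ahead of the robot, y to its left, z up, the work surface at z = 0. Lengths are in m, angles in rad, forces in N, time in s.
With the tool pointing down it reaches from about 0.35 to 0.9 m from the base axis. Payload 8.1 kg.
Tool frame: the origin (TCP) lies at the very end of the fingers, on their centre line; the grasp point (between the pads) lies 19 mm behind it; z points along the fingers, y is the direction in which the jaws open and shut (so a half turn about z gives the same grasp; the last joint's range is limited). The gripper opens to 92 mm and grips with 3 to 60 N. Pads are 19 mm wide; open, the fingers measure 130 mm over their backs; the gripper's body (75 mm by 190 mm) begins 47 mm behind the grasp point.
Start: joints at [1.067, 0.434, 0.025, 1.573, -0.012, 1.134, -0.075], TCP at [0.244, -0.575, 0.227] pointing down, gripper open.
Joint ranges: [-2.62, 2.62], [-0.44, 2.09], [-1.27, 1.32], [0.08, 2.57], [-1.32, 4.46], [0.12, 2], [-2.74, 2.74]. Speed limits (rad/s): [2.22, 2.22, 3.01, 3.01, 3.14, 3.14, 3.14].

## Interface

Orientations are given as a rotation vector (axis times angle).
In Python, from cell import observe, get_image, sign_off gives the robot as it stands.
- The arm moves only by the tool arm_command, never from a script. Its argument "deltas" is a list of rows, each an object with "xyz": the shift along the tool's x, y, z in cm, a list of three; "turn": the turn about the tool's z in degrees; "jaw": the closure in counts, from 0 (fully open) to 255 (shut). A call has 1 to 5 rows; each row is the pose to reach, as a shift and turn from the pose measured when the call began, along the tool's axes at that moment; what a row does not reach only later rows make up. A row lasts 1/12 s, in which the tool goes at most 41.7 mm and 7.16 degrees, less where a joint would pass 70% of its speed; a pose out of reach is approached as far as the arm can. A call with a gripper value outside its range is refused whole. The fingers move at their own pace and stop on an object; "force" is the grip in N (left out, the last holds). Time passes only in rows, so rows that repeat a pose let the fingers close. It gives the time, the measured TCP pose, the force and the opening at its end, in the units of the state.
- observe(): the state, without advancing time (a new reading comes with each control period).
- get_image(name): name is "scene" or "top"; returns a dict with "frame" (400x640x3 uint8, red, green, blue), "depth" (400x640 float32, m along the optical axis (not along the pixel's ray), 0 where there is no reading), "camera_matrix" (3x3 intrinsics, pixels), "cam_to_world" (4x4, takes a point from camera to world coordinates). Camera axes: x right, y up, looking along -z (the intrinsics and any distortion apply to the point x, -y, -z); pixel columns grow to the right and rows downward; lengths in m; the calibration is good to about 2 mm. A picture is of the moment at which its call begins.
- sign_off(): hands the job in, once; it reports no verdict.
The state is a dict: "clock": time; "joints": joint angles; "dq": joint speeds; "joint_efforts": joint torques, N m; "position": TCP position; "ee_rot": TCP orientation; "force": force on the tool from outside, world axes, zero at the start; "ft_torque": the same for the moment, N m; "width": opening from 0.0 (shut) to 1.0 (fully open).
Only numpy, scipy, OpenCV 4.12 (cv2) and the standard library are available. Lean on these libraries where they do the work, as an engineer would, in place of code of your own. Each camera call takes 0.05 s, during which the arm holds its last target.

## Working session

There is one attempt and no reset: what is moved stays moved. The work goes in short steps, Python scripts to look and compute and a tool call to move; the robot and the scene stay as the last step left them, time stands still between calls to the robot, and variables do not carry over. Pictures are saved under pics/ and viewed, and the job is handed in when it is done.

Besides the shell and the picture viewer there is one more tool, called after ">>>" as name([rows], argument=value, ...), one row to a line, values as JSON. arm_command: Moves the arm, as the interface text tells. Its arguments: {"type":"object","properties":{"deltas":{"type":"array","items":{"type":"object","properties":{"xyz":{"type":"array","items":{"type":"number"}},"turn":{"type":"number"},"jaw":{"type":"number"}}}},"force":{"type":"number"}},"required":["deltas"]}

```bash
mkdir -p pics; python3 - <<'E'
from cell import observe,get_image
import cv2,numpy as np
s=observe()
for k,v in s.items(): print(k,np.round(v,4))
for n in("scene","top"):
    g=get_image(n); cv2.imwrite(f"pics/{n}0.png",g["frame"][:,:,::-1]); np.savez(f"{n}0.npz",**g)
    print(n,g["camera_matrix"].tolist(),np.round(g["cam_to_world"],4).tolist())
E
```

```text
clock 0.0
joints [ 1.0674  0.4352  0.025   1.5741 -0.0116  1.134  -0.0751]
dq [ 0.0004  0.0001 -0.0013  0.0008  0.0004  0.0007 -0.0008]
joint_efforts [-0.00000e+00 -6.67846e+01  9.84200e-01 -3.14465e+01 -6.08000e-02
  4.29000e-02  1.00000e-04]
position [ 0.2436 -0.575   0.2259]
ee_rot [-3.0773e+00 -6.2490e-01  7.0000e-04]
force [ 0.5765 -0.2808 -0.6108]
ft_torque [-0.0603  0.0457 -0.0021]
width 0.9992
scene [[463.6062325692225, 0.0, 320.1910929120762], [0.0, 463.6062325692225, 202.09026648383983], [0.0, 0.0, 1.0]] [[0.3185, -0.7317, 0.6027, 1.252], [0.9479, 0.2489, -0.1988, -0.0686], [-0.0046, 0.6346, 0.7729, 0.9412], [0.0, 0.0, 0.0, 1.0]]
top [[379.28833641756944, 0.0, 318.3460344801402], [0.0, 379.28833641756944, 197.80541018435176], [0.0, 0.0, 1.0]] [[0.0165, 0.9876, -0.1561, 0.4495], [-0.9997, 0.0139, -0.018, 0.1677], [-0.0156, 0.1563, 0.9876, 0.7747], [0.0, 0.0, 0.0, 1.0]]
```

View pics/scene0.png

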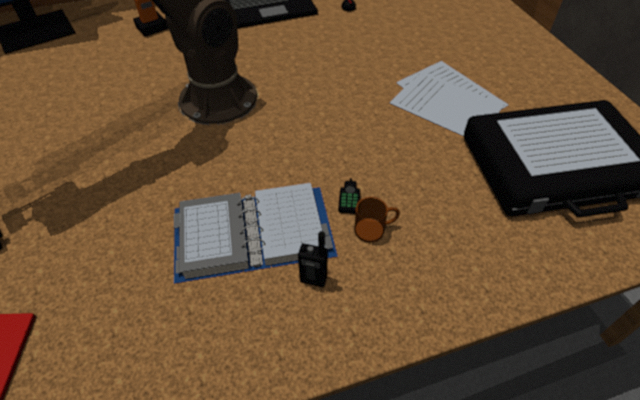

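View pics/top0.png

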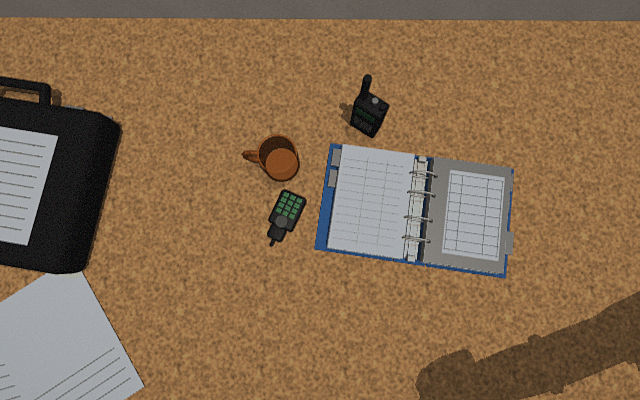

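```bash
cat > h.py <<'E'
import numpy as np
def load(n):
    return dict(np.load(n))
def ray(g,u,v):
    K=g["camera_matrix"];T=g["cam_to_world"]
    d=np.array([(u-K[0,2])/K[0,0],-(v-K[1,2])/K[1,1],-1.0])
    return T[:3,3],T[:3,:3]@d
def atz(g,u,v,z):
    o,d=ray(g,u,v);return o+d*(z-o[2])/d[2]
def dep(g,u,v):
    o,d=ray(g,u,v);return o+d*float(g["depth"][int(round(v)),int(round(u))])
def proj(g,p):
    K=g["camera_matrix"];T=g["cam_to_world"]
    c=T[:3,:3].T@(np.asarray(p)-T[:3,3]);return K[0,2]+K[0,0]*c[0]/-c[2],K[1,2]-K[1,1]*c[1]/-c[2]
E
python3 - <<'E'
import cv2
a=cv2.imread("pics/top0.png")[130:290,300:530]
cv2.imwrite("pics/topc.png",cv2.resize(a,None,fx=3.4,fy=3.4,interpolation=cv2.INTER_CUBIC))
a=cv2.imread("pics/scene0.png")[170:290,160:345]
cv2.imwrite("pics/scenec.png",cv2.resize(a,None,fx=4,fy=4,interpolation=cv2.INTER_CUBIC))
E
```

```text
(no output)
```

View pics/topc.png

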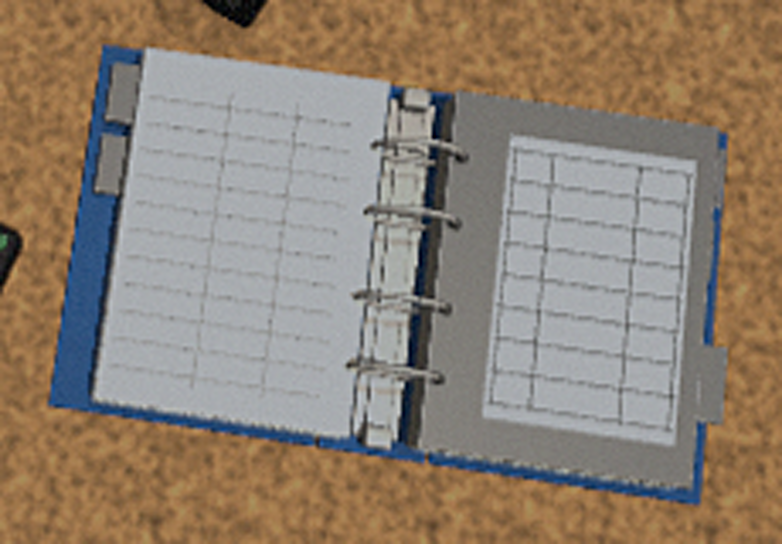

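View pics/scenec.png

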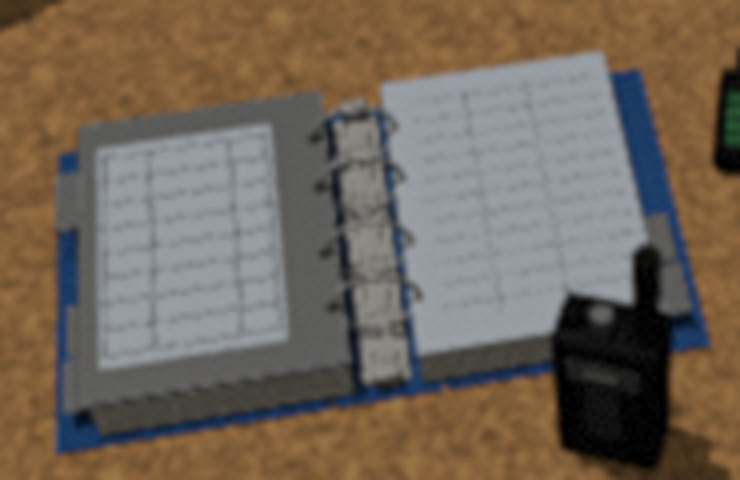

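```bash
python3 - <<'E'
from h import *
from scipy.optimize import least_squares
t=load("top0.npz");s=load("scene0.npz")
T=lambda u,v:(300+(u+.5)/3.4-.5,130+(v+.5)/3.4-.5)
S=lambda u,v:(160+(u+.5)/4-.5,170+(v+.5)/4-.5)
hx,hy=.1125,.1925
P=[((hx,hy,.003),t,T(104,45)),((-hx,hy,.003),t,T(50,405)),((-hx,-hy,.003),t,T(699,503)),((hx,-hy,.003),t,T(725,133)),
((-.023,-.186,.0355),t,T(726,348)),((-.067,-.186,.0355),t,T(722,424)),((-.105,-.172,.0355),t,T(690,490)),((.105,-.172,.0355),t,T(719,128)),
((-.023,-.186,.0355),s,S(60,232)),((-.067,-.186,.0355),s,S(58,175)),((-hx,-hy,.003),s,S(62,154)),((hx,-hy,.003),s,S(60,450)),((hx,hy,.003),s,S(708,345)),((-hx,hy,.003),s,S(640,70))]
def w(p,q):
    c,sn=np.cos(q[2]),np.sin(q[2]);return np.array([q[0]+c*p[0]-sn*p[1],q[1]+sn*p[0]+c*p[1],p[2]])
f=lambda q:np.ravel([np.subtract(proj(g,w(p,q)),uv) for p,g,uv in P])
r=least_squares(f,[.45,0.1,0],loss="soft_l1");print(r.x);print(np.round(r.fun.reshape(-1,2),2) if len(r.fun)>20 else 0)
# triangulate tab corners
for a,b in((T(726,348),S(60,232)),(T(722,424),S(58,175))):
    o1,d1=ray(t,*a);o2,d2=ray(s,*b)
    A=np.stack([d1,-d2],1);x=np.linalg.lstsq(A,o2-o1,rcond=None)[0];print("tri",o1+x[0]*d1,o2+x[1]*d2)
for uv in(T(708,385),T(600,300),T(220,250),T(470,420)):print("dep",dep(t,*uv))
for n,p in dict(tab=(-.045,-.186,.034),ring=(0,0,.034),left=(0,.093,.0325)).items():print(n,w(p,r.x),proj(t,w(p,r.x)))
print(dep(t,280,160),dep(t,286,210),dep(t,370,115))
from cell import observe
E
```

```text
[ 0.55310171 -0.01539064 -0.13496392]
[[-0.71 -0.68]
 [-1.15 -0.15]
 [ 0.21  0.58]
 [ 0.8  -0.34]
 [ 0.33 -0.24]
 [-0.17  0.19]
 [ 0.35 -0.35]
 [-0.05 -0.52]
 [-0.81 -0.7 ]
 [-0.16 -0.48]
 [-0.44 -0.68]
 [-0.7   0.37]
 [ 1.26 -0.47]
 [ 0.56 -1.04]]
tri [ 0.50497154 -0.19704986  0.03326788] [ 0.50561029 -0.19542522  0.03251637]
tri [ 0.46205422 -0.1914028   0.03471871] [ 0.46234544 -0.19066553  0.03436583]
dep [ 0.48378447 -0.18493847  0.03465961]
dep [ 0.5312807  -0.12674197  0.03413131]
dep [0.55777438 0.09002695 0.02963542]
dep [ 0.46200503 -0.05072055  0.03307556]
tab [ 0.48348379 -0.19364423  0.034     ] (np.float64(512.2891141400954), np.float64(243.12525263443558))
ring [ 0.55310171 -0.01539064  0.034     ] (np.float64(418.40634439184015), np.float64(205.97553762797685))
left [0.56561529 0.07676364 0.0325    ] (np.float64(371.21929165667865), np.float64(199.13742959033044))
[0.649777   0.263173   0.00611251] [0.54250204 0.24554749 0.02477553] [0.71024552 0.08749041 0.10843849]
```

>>> arm_command([
  {"xyz":[4,-2.4,0],"turn":-7,"jaw":255},
  {"xyz":[7.5,-4.5,0.5],"turn":-14,"jaw":255},
  {"xyz":[11,-6.6,1],"turn":-21,"jaw":255},
  {"xyz":[14.4,-8.6,2],"turn":-28,"jaw":255},
  {"xyz":[17.8,-10.7,3],"turn":-35,"jaw":255},
], force=5)

```text
clock: 0.52
position: [0.3652, -0.4075, 0.1967]
ee_rot: [-2.743, -1.53, -0.0]
force: [0.3, -0.7, -0.4]
width: 0.689
```

```bash
cat > to.py <<'E'
# tool deltas to binder-frame targets: args bx by z [mm] , prints cm
import sys
from h import *
from cell import observe
from scipy.spatial.transform import Rotation as Ro
q=(.5531,-.0154,-.135)
c,s=np.cos(q[2]),np.sin(q[2])
st=observe();R=Ro.from_rotvec(st["ee_rot"]).as_matrix();p=np.array(st["position"])
d=p[:2]-q[:2];b=np.array([c*d[0]+s*d[1],-s*d[0]+c*d[1],p[2]])*1000
f=np.array(st["force"]);fb=[c*f[0]+s*f[1],-s*f[0]+c*f[1],f[2]]
print("t",round(st["clock"],2),"binder mm",b.round(1),"F binder",np.round(fb,2),"xang",np.degrees(np.arctan2(R[1,0],R[0,0])).round(1),"tilt",np.degrees(np.arccos(-R[2,2])).round(2),"w",round(st["width"],3))
a=list(map(float,sys.argv[1:]))
for i in range(0,len(a),3):
    x,y,z=np.array(a[i:i+3])/1000
    wv=np.array([q[0]+c*x-s*y,q[1]+s*x+c*y,z]);print(" tgt",a[i:i+3],"cm",(R.T@(wv-p)*100).round(2))
E
python3 to.py -45 -250 130
```

```text
t 0.52 binder mm [-133.4 -413.8  196.7] F binder [ 0.38 -0.7  -0.36] xang 58.3 tilt 0.04 w 0.689
 tgt [-45.0, -250.0, 130.0] cm [18.55  1.43  6.67]
```

>>> arm_command([
  {"xyz":[4,0.3,1.4],"turn":-7,"jaw":255},
  {"xyz":[8,0.6,2.8],"turn":-14,"jaw":255},
  {"xyz":[12,0.9,4.3],"turn":-20,"jaw":255},
  {"xyz":[15.5,1.2,5.5],"turn":-24,"jaw":255},
  {"xyz":[18.5,1.4,6.7],"turn":-24,"jaw":255},
])

```text
clock: 0.93
position: [0.4757, -0.2542, 0.1288]
ee_rot: [-2.357, -2.074, -0.002]
force: [0.4, 0.0, 0.3]
width: 0.323
```

```bash
python3 to.py -45 -215 60 -45 -197 30; python3 - <<'E'
from cell import get_image
import cv2,numpy as np
for n in("scene","top"):
    g=get_image(n);np.savez(f"{n}1.npz",**g)
    f=g["frame"][:,:,::-1]
    f=f[100:300,60:310] if n=="scene" else f[100:300,390:640]
    cv2.imwrite(f"pics/{n}1.png",cv2.resize(f,None,fx=3,fy=3,interpolation=cv2.INTER_CUBIC))
E
```

```text
t 0.93 binder mm [ -44.6 -247.   128.8] F binder [0.44 0.08 0.28] xang 82.7 tilt 0.12 w 0.323
 tgt [-45.0, -215.0, 60.0] cm [ 3.19 -0.02  6.89]
 tgt [-45.0, -197.0, 30.0] cm [ 4.98 -0.    9.89]
```

View pics/scene1.png

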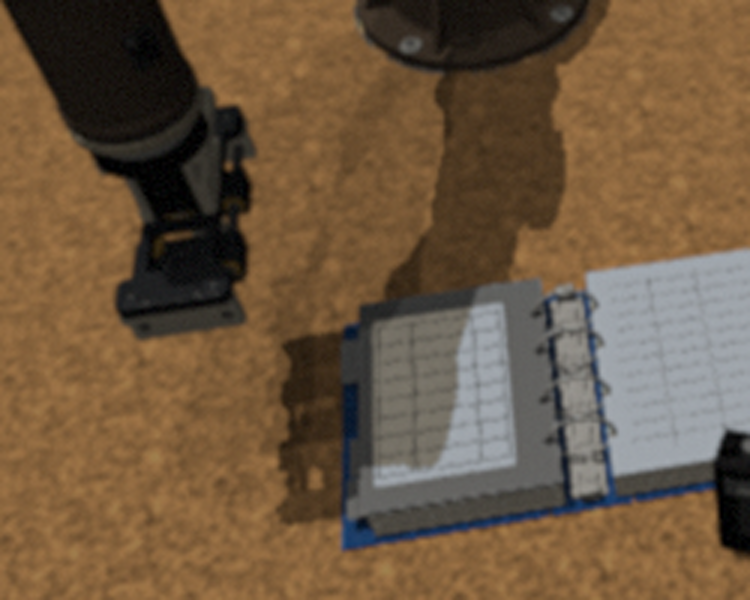

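View pics/top1.png

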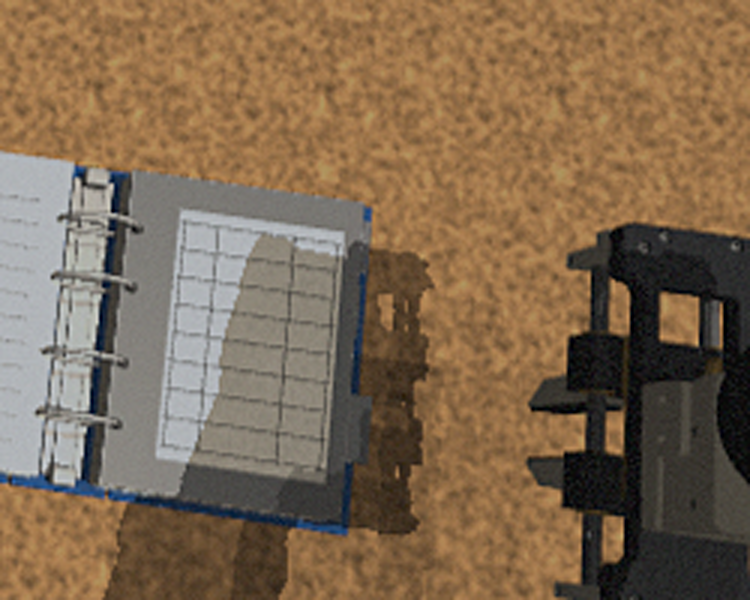

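>>> arm_command([
  {"xyz":[1.0,0,3],"turn":0,"jaw":255},
  {"xyz":[2.2,0,6],"turn":-0.4,"jaw":255},
  {"xyz":[3.2,0,9],"turn":-0.4,"jaw":255},
  {"xyz":[3.4,0,10.4],"turn":-0.4,"jaw":255},
  {"xyz":[3.4,0,10.4],"turn":-0.4,"jaw":255},
])

```text
clock: 1.45
position: [0.4782, -0.2155, 0.0211]
ee_rot: [-2.341, -2.08, 0.0]
force: [-0.2, -0.2, 1.3]
width: 0.008
```

```bash
python3 to.py -45 -198 24 -45 -195 24; python3 - <<'E'
from cell import get_image
import cv2,numpy as np
for n in("scene","top"):
    g=get_image(n);np.savez(f"{n}1.npz",**g)
    f=g["frame"][:,:,::-1]
    f=f[130:280,110:260] if n=="scene" else f[170:320,450:600]
    cv2.imwrite(f"pics/{n}2.png",cv2.resize(f,None,fx=4,fy=4,interpolation=cv2.INTER_CUBIC))
E
```

```text
t 1.45 binder mm [ -47.3 -208.3   21.1] F binder [-0.17 -0.2   1.26] xang 83.2 tilt 0.57 w 0.008
 tgt [-45.0, -198.0, 24.0] cm [ 1.03  0.24 -0.29]
 tgt [-45.0, -195.0, 24.0] cm [ 1.33  0.25 -0.29]
```

View pics/scene2.png

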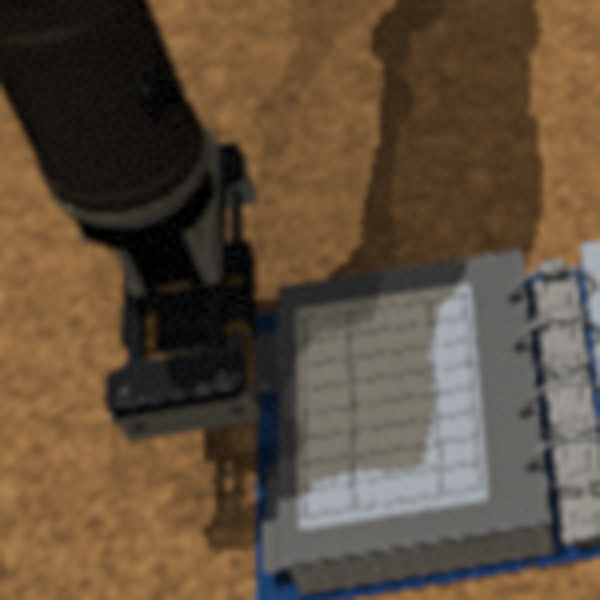

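View pics/top2.png

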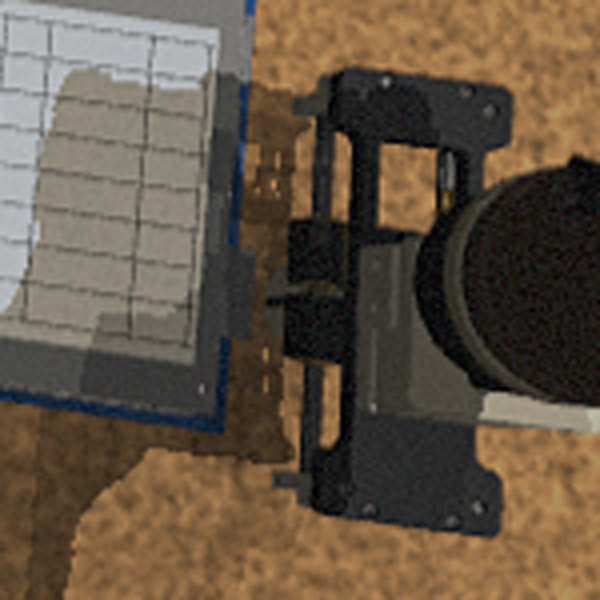

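>>> arm_command([
  {"xyz":[0.5,0.2,0.1],"turn":0.9,"jaw":255},
  {"xyz":[0.9,0.2,0.1],"turn":0.9,"jaw":255},
  {"xyz":[0.9,0.2,0.1],"turn":0.9,"jaw":255},
])

```text
clock: 1.8
position: [0.4844, -0.208, 0.0243]
ee_rot: [-2.363, -2.064, -0.005]
force: [0.5, -0.1, -0.1]
width: 0.003
```

```bash
python3 to.py -45 -195 20
```

```text
t 1.8 binder mm [ -42.1 -200.1   24.3] F binder [ 0.48  0.01 -0.13] xang 82.3 tilt 0.27 w 0.003
 tgt [-45.0, -195.0, 20.0] cm [ 0.51 -0.29  0.44]
```

>>> arm_command([
  {"xyz":[0.2,-0.2,0.4],"turn":0,"jaw":255},
  {"xyz":[0.3,-0.2,0.4],"turn":0,"jaw":255},
  {"xyz":[0.4,-0.2,0.4],"turn":0,"jaw":255},
])

```text
clock: 2.05
position: [0.4832, -0.2056, 0.0209]
ee_rot: [-2.367, -2.064, -0.004]
force: [-1.0, -7.5, 2.9]
width: 0.005
```

```bash
python3 to.py -45 -195 20
```

```text
t 2.05 binder mm [ -43.6 -197.9   20.9] F binder [ 0.05 -7.57  2.88] xang 82.2 tilt 0.15 w 0.005
 tgt [-45.0, -195.0, 20.0] cm [ 0.29 -0.14  0.09]
```

>>> arm_command([
  {"xyz":[0.1,0,0],"turn":0,"jaw":255},
  {"xyz":[0.1,0,0],"turn":0,"jaw":255},
])

```text
clock: 2.22
position: [0.4832, -0.2056, 0.0211]
ee_rot: [-2.368, -2.064, -0.003]
force: [-0.2, -5.1, -0.3]
width: 0.003
```

```bash
python3 to.py -45 -195 20
```

```text
t 2.22 binder mm [ -43.6 -197.9   21.1] F binder [ 0.47 -5.04 -0.32] xang 82.1 tilt 0.1 w 0.003
 tgt [-45.0, -195.0, 20.0] cm [ 0.29 -0.14  0.11]
```

>>> arm_command([
  {"xyz":[0.07,0,-0.3],"turn":0,"jaw":255},
  {"xyz":[0.07,0,-0.6],"turn":0,"jaw":255},
  {"xyz":[0.08,0,-0.9],"turn":0,"jaw":255},
  {"xyz":[0.11,0,-1.2],"turn":0,"jaw":255},
])

```text
clock: 2.55
position: [0.4832, -0.2051, 0.0335]
ee_rot: [2.369, 2.063, 0.002]
force: [-0.9, -5.6, 0.2]
width: 0.006
```

```bash
python3 to.py -45 -195 20;cat > look.py <<'E'
import sys,cv2,numpy as np
from cell import get_image
k=sys.argv[1]; a=list(map(int,sys.argv[2:])) or [150,280,150,340, 120,290,310,560]
for i,n in enumerate(("scene","top")):
    g=get_image(n);np.savez(f"{n}_{k}.npz",**g)
    r=a[4*i:4*i+4];f=g["frame"][r[0]:r[1],r[2]:r[3],::-1]
    cv2.imwrite(f"pics/{n}_{k}.png",cv2.resize(f,None,fx=3,fy=3,interpolation=cv2.INTER_CUBIC))
E
python3 look.py a
```

```text
t 2.55 binder mm [ -43.7 -197.4   33.5] F binder [-0.1 -5.7  0.2] xang 82.1 tilt 0.08 w 0.006
 tgt [-45.0, -195.0, 20.0] cm [ 0.24 -0.13  1.35]
```

View pics/scene_a.png

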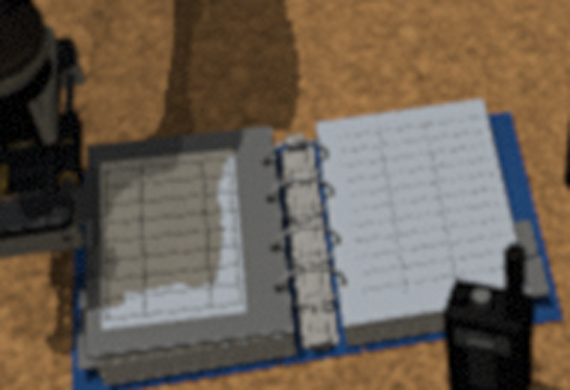

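View pics/top_a.png

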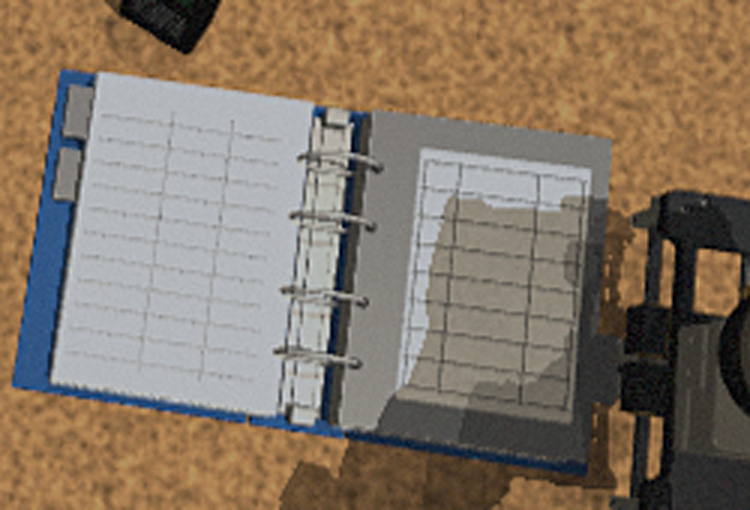

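```bash
cat > ang.py <<'E'
# card angle from top depth: binder-frame points
import sys
from h import *
g=load(f"top_{sys.argv[1]}.npz")
q=(.5531,-.0154,-.135);c,s=np.cos(q[2]),np.sin(q[2])
K=g["camera_matrix"];T=g["cam_to_world"];D=g["depth"]
v,u=np.mgrid[0:400,0:640]
P=np.stack([(u-K[0,2])/K[0,0]*D,-(v-K[1,2])/K[1,1]*D,-D],-1)@T[:3,:3].T+T[:3,3]
d=P[...,:2]-np.array(q[:2]);bx=c*d[...,0]+s*d[...,1];by=-s*d[...,0]+c*d[...,1];z=P[...,2]
for lo in range(-200,200,20):
    m=(bx>60)&(bx<95)&(by>=lo)&(by<lo+20)&(D>0)
    if m.sum():print(lo+10,m.sum(),np.percentile(z[m]*1000,[10,50,90]).round(1), end=" | ")
print()
E
python3 ang.py a
sed -i 's/bx=c\*/bx=1000*(c*/; s/\*d\[...,1\];by=-s/*d[...,1]);by=1000*(-s/; s/c\*d\[...,1\];z=/c*d[...,1]);z=/' ang.py; python3 ang.py a
```

```text
-190 50 [-1.5  0.1  1.9] | -170 112 [45.2 46.5 48.2] | -150 186 [43.7 45.6 47.6] | -130 185 [42.7 44.5 45.9] | -110 182 [41.2 42.9 44.6] | -90 182 [39.8 41.8 43.5] | -70 177 [38.9 40.3 42. ] | -50 177 [37.  38.7 40.8] | -30 216 [15.8 36.9 39. ] | -10 174 [ 2.9  8.  37.7] | 10 131 [ 5.5  8.5 56. ] | 30 174 [30.6 32.5 34.5] | 50 171 [30.9 32.5 34.1] | 70 170 [30.5 32.2 33.7] | 90 171 [30.9 32.1 33.9] | 110 169 [30.9 32.4 34. ] | 130 162 [30.6 32.4 34.2] | 150 167 [30.8 32.4 34.2] | 170 174 [ 8.1 20.  33. ] | 190 156 [-1.1  2.3 19.2] |
```

>>> arm_command([
  {"xyz":[0.06,0,-0.4],"turn":0,"jaw":255},
  {"xyz":[0.1,0,-0.8],"turn":0,"jaw":255},
  {"xyz":[0.16,0,-1.2],"turn":0,"jaw":255},
  {"xyz":[0.22,0,-1.6],"turn":0,"jaw":255},
  {"xyz":[0.28,0,-2.0],"turn":0,"jaw":255},
])

```text
clock: 3.07
position: [0.4834, -0.2025, 0.0544]
ee_rot: [2.368, 2.063, 0.002]
force: [-0.2, -4.6, -0.2]
width: 0.006
```

```bash
python3 to.py; python3 look.py b; python3 ang.py b
```

```text
t 3.07 binder mm [ -43.8 -194.8   54.4] F binder [ 0.41 -4.64 -0.17] xang 82.1 tilt 0.07 w 0.006
-170 94 [64.3 65.5 67.2] | -150 206 [60.8 63.  65.1] | -130 202 [57.4 59.5 61.5] | -110 197 [53.6 55.6 57.8] | -90 197 [49.9 52.  54.4] | -70 193 [46.3 48.4 50.5] | -50 191 [42.  44.2 47. ] | -30 223 [17.1 40.4 43. ] | -10 174 [ 3.   8.  39.9] | 10 130 [ 5.9  8.4 55.4] | 30 171 [30.6 32.4 34.6] | 50 170 [30.8 32.5 33.9] | 70 171 [30.8 32.4 33.8] | 90 168 [30.9 32.3 34. ] | 110 168 [30.6 32.4 33.9] | 130 166 [30.8 32.4 34. ] | 150 168 [30.5 32.4 33.8] | 170 174 [15.2 19.9 32.9] | 190 157 [-0.9  2.  19.2] |
```

```bash
cat > arc.py <<'E'
# rows from current pose to angles (deg); in tool cm
import sys
from h import *
from cell import observe
from scipy.spatial.transform import Rotation as Ro
q=(.5531,-.0154,-.135);c,s=np.cos(q[2]),np.sin(q[2])
st=observe();R=Ro.from_rotvec(st["ee_rot"]).as_matrix();p=np.array(st["position"])
off=float(sys.argv[1]);low=float(sys.argv[2])
for a in sys.argv[3:]:
    th=np.radians(float(a));Y=-(186*np.cos(th)+1.5*np.sin(th))-off;Z=34+186*np.sin(th)-low
    x,y,z=np.array([-44,Y,Z])/1000
    wv=np.array([q[0]+c*x-s*y,q[1]+s*x+c*y,z]);print(a,round(Y),round(Z),(R.T@(wv-p)*100).round(2))
E
python3 arc.py 11.1 13 10.2 13 16 19 22 25 28 32 36 40
```

```text
10.2 -194 54 [ 0.04 -0.02  0.07]
13 -193 63 [ 0.21 -0.02 -0.82]
16 -190 72 [ 0.45 -0.01 -1.76]
19 -187 82 [ 0.73 -0.01 -2.69]
22 -184 91 [ 1.07 -0.01 -3.6 ]
25 -180 100 [ 1.45 -0.01 -4.5 ]
28 -176 108 [ 1.88 -0.01 -5.37]
32 -170 120 [ 2.52 -0.01 -6.49]
36 -162 130 [ 3.23 -0.01 -7.57]
40 -155 141 [ 4.03 -0.01 -8.59]
```

>>> arm_command([
  {"xyz":[0.13,0,-0.5],"turn":0,"jaw":255},
  {"xyz":[0.26,0,-1.1],"turn":0,"jaw":255},
  {"xyz":[0.44,0,-1.75],"turn":0,"jaw":255},
  {"xyz":[0.65,0,-2.4],"turn":0,"jaw":255},
  {"xyz":[0.86,0,-3.0],"turn":0,"jaw":255},
])

```text
clock: 3.58
position: [0.4844, -0.1941, 0.0855]
ee_rot: [2.368, 2.063, 0.001]
force: [-1.2, -5.9, 1.6]
width: 0.003
```

```bash
python3 to.py; python3 look.py c; python3 ang.py c;python3 arc.py 11.1 13  22 25 28 32 36 40
```

```text
t 3.58 binder mm [ -44.  -186.3   85.5] F binder [-0.42 -5.99  1.64] xang 82.1 tilt 0.09 w 0.003
-170 13 [93.3 94.2 95.9] | -150 242 [88.3 91.6 95.2] | -130 227 [81.1 84.3 87.7] | -110 229 [73.3 76.9 80. ] | -90 215 [66.1 69.  72.5] | -70 212 [58.  61.8 65.2] | -50 202 [50.3 54.4 57.7] | -30 239 [16.6 46.3 49.7] | -10 184 [ 3.3  8.6 44.3] | 10 125 [ 6.2  8.6 56.1] | 30 175 [30.7 32.4 34.5] | 50 167 [30.8 32.3 33.9] | 70 173 [30.5 32.2 33.9] | 90 167 [30.8 32.3 34. ] | 110 171 [31.  32.5 34. ] | 130 167 [30.3 32.3 33.9] | 150 170 [30.4 32.2 33.9] | 170 174 [15.9 20.2 32.6] | 190 156 [-0.8  2.5 19.1] | 
22 -184 91 [ 0.2  -0.01 -0.48]
25 -180 100 [ 0.58 -0.01 -1.37]
28 -176 108 [ 1.01 -0.01 -2.24]
32 -170 120 [ 1.64 -0.01 -3.37]
36 -162 130 [ 2.36 -0.01 -4.44]
40 -155 141 [ 3.15 -0.01 -5.47]
```

View pics/scene_c.png

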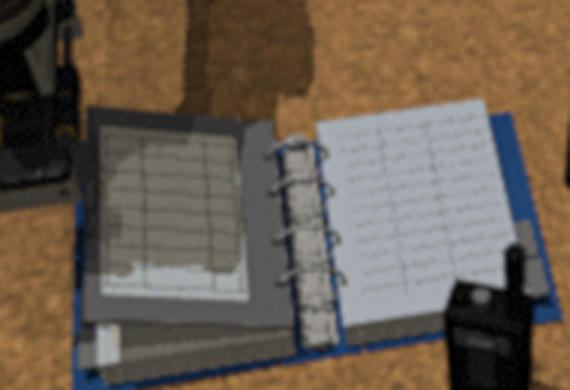

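>>> arm_command([
  {"xyz":[0.2,0,-0.6],"turn":0,"jaw":255},
  {"xyz":[0.46,0,-1.2],"turn":0,"jaw":255},
  {"xyz":[0.75,0,-1.8],"turn":0,"jaw":255},
  {"xyz":[1.07,0,-2.4],"turn":0,"jaw":255},
  {"xyz":[1.4,0,-3.0],"turn":0,"jaw":255},
])

```text
clock: 4.1
position: [0.4863, -0.1795, 0.1166]
ee_rot: [2.367, 2.063, 0.001]
force: [-0.6, -3.3, 1.2]
width: 0.007
```

```bash
python3 to.py; python3 look.py d; python3 ang.py d;python3 arc.py 11.5 15  32 36 40 45 50 55
```

```text
t 4.1 binder mm [ -44.1 -171.6  116.6] F binder [-0.19 -3.4   1.22] xang 82.2 tilt 0.1 w 0.007
-150 93 [120.8 122.9 124.5] | -130 283 [109.3 115.2 120.1] | -110 265 [ 97.8 102.6 107.5] | -90 252 [85.4 90.3 95.4] | -70 234 [73.  78.4 83.7] | -50 224 [61.4 66.3 71.3] | -30 243 [19.4 53.  58.6] | -10 201 [ 3.3  8.8 47.7] | 10 129 [ 5.4  8.2 55.9] | 30 174 [30.3 32.2 34.6] | 50 169 [30.7 32.2 34.1] | 70 166 [31.  32.3 33.8] | 90 168 [30.6 32.3 34. ] | 110 169 [30.6 32.2 34. ] | 130 167 [30.8 32.2 33.7] | 150 167 [30.7 32.5 34. ] | 170 175 [16.6 20.3 32.9] | 190 158 [-0.6  2.1 19.5] | 
32 -170 118 [ 0.1  -0.08 -0.05]
36 -163 128 [ 0.82 -0.07 -1.12]
40 -155 139 [ 1.61 -0.07 -2.15]
45 -144 151 [ 2.7  -0.07 -3.34]
50 -132 161 [ 3.88 -0.06 -4.44]
55 -119 171 [ 5.16 -0.06 -5.43]
```

>>> arm_command([
  {"xyz":[0.5,0,-0.7],"turn":0,"jaw":255},
  {"xyz":[1.1,0,-1.5],"turn":0,"jaw":255},
  {"xyz":[1.7,0,-2.2],"turn":0,"jaw":255},
  {"xyz":[2.4,0,-3.0],"turn":0,"jaw":255},
  {"xyz":[3.1,0,-3.7],"turn":0,"jaw":255},
])

```text
clock: 4.62
position: [0.4915, -0.1479, 0.155]
ee_rot: [2.365, 2.063, 0.004]
force: [-0.7, -3.0, 1.8]
width: 0.007
```

```bash
python3 to.py; python3 look.py e 60 280 120 340 60 290 310 560; python3 ang.py e;python3 arc.py 11.5 18 45 50 55 60 65 70 75
```

```text
t 4.62 binder mm [ -43.2 -139.6  155. ] F binder [-0.24 -3.06  1.76] xang 82.2 tilt 0.24 w 0.007
-190 75 [-1.6  0.6 19.7] | -110 283 [147.6 154.7 160.9] | -90 333 [126.1 135.7 144.2] | -70 303 [103.9 112.8 122.4] | -50 273 [82.  90.5 99.9] | -30 267 [58.5 68.6 77.3] | -10 247 [ 3.5  9.6 56.7] | 10 120 [ 5.5  7.9 56.4] | 30 172 [30.8 32.5 34.3] | 50 175 [30.6 32.2 34. ] | 70 171 [30.9 32.4 34.1] | 90 166 [30.6 32.2 33.9] | 110 171 [30.7 32.4 34. ] | 130 165 [31.  32.6 34.4] | 150 171 [30.8 32.5 34.3] | 170 174 [16.7 19.8 32.9] | 190 158 [-0.7  2.3 19. ] | 
45 -144 148 [-0.62 -0.16  0.79]
50 -132 158 [ 0.57 -0.15 -0.31]
55 -119 168 [ 1.85 -0.15 -1.29]
60 -106 177 [ 3.21 -0.14 -2.16]
65 -91 185 [ 4.65 -0.13 -2.91]
70 -77 191 [ 6.14 -0.13 -3.53]
75 -61 196 [ 7.68 -0.12 -4.02]
```

View pics/scene_e.png

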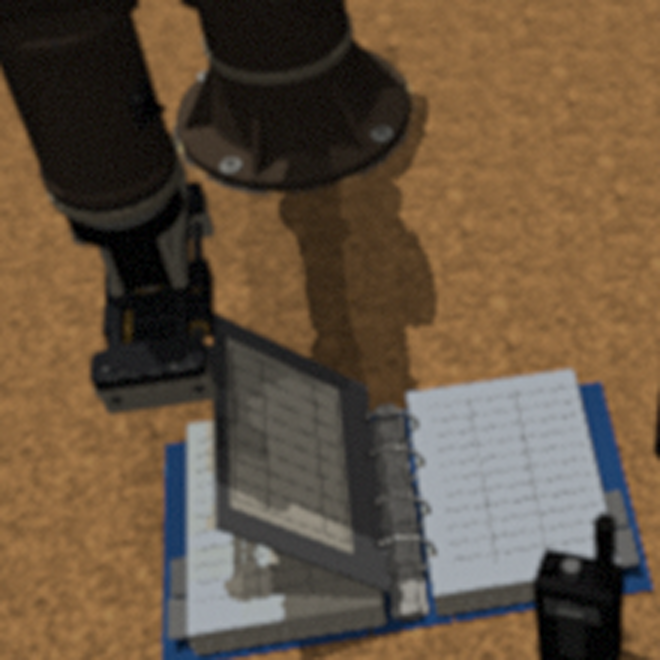

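>>> arm_command([
  {"xyz":[0.8,0,-0.6],"turn":0,"jaw":255},
  {"xyz":[1.7,0,-1.2],"turn":0,"jaw":255},
  {"xyz":[2.6,0,-1.7],"turn":0,"jaw":255},
  {"xyz":[3.6,0,-2.2],"turn":0,"jaw":255},
  {"xyz":[4.6,0,-2.6],"turn":0,"jaw":255},
])

```text
clock: 5.13
position: [0.4987, -0.0993, 0.182]
ee_rot: [2.361, 2.066, 0.008]
force: [-0.9, -0.2, 0.1]
width: 0.002
```

```bash
python3 to.py; python3 look.py f 60 280 120 340 60 290 310 560; python3 ang.py f;python3 arc.py 11.5 22 65 70 75 80 85 90
```

```text
t 5.13 binder mm [-42.6 -90.4 182. ] F binder [-0.83 -0.34  0.11] xang 82.4 tilt 0.37 w 0.002
-190 42 [ 1.3 18.7 20.5] | -170 42 [18.1 19.5 20.7] | -150 144 [30.4 32.4 33.8] | -130 41 [31.1 32.4 33.6] | -70 236 [175.2 183.8 191.2] | -50 429 [132.1 151.9 168.5] | -30 347 [ 87.5 105.8 123.5] | -10 324 [ 5.6 58.6 77.3] | 10 130 [ 5.5  8.3 56.2] | 30 176 [30.5 32.4 34.4] | 50 170 [30.6 32.1 34. ] | 70 169 [30.6 32.2 33.7] | 90 169 [30.5 32.1 34. ] | 110 170 [31.  32.3 33.9] | 130 166 [30.8 32.4 33.8] | 150 167 [30.7 32.4 33.8] | 170 175 [14.9 20.1 32.6] | 190 156 [-0.9  2.2 19.2] | 
65 -91 181 [-0.24 -0.17  0.16]
70 -77 187 [ 1.26 -0.16 -0.45]
75 -61 192 [ 2.8  -0.15 -0.94]
80 -45 195 [ 4.39 -0.14 -1.29]
85 -29 197 [ 5.99 -0.13 -1.5 ]
90 -13 198 [ 7.61 -0.13 -1.56]
```

>>> arm_command([
  {"xyz":[0.9,0,-0.2],"turn":0,"jaw":255},
  {"xyz":[1.8,0,-0.4],"turn":0,"jaw":255},
  {"xyz":[2.8,0,-0.6],"turn":0,"jaw":255},
  {"xyz":[3.8,0,-0.7],"turn":0,"jaw":255},
  {"xyz":[4.8,0,-0.8],"turn":0,"jaw":255},
])

```text
clock: 5.65
position: [0.5055, -0.0492, 0.1904]
ee_rot: [2.358, 2.07, 0.01]
force: [-0.4, -0.1, 0.4]
width: 0.003
```

```bash
python3 to.py; python3 look.py g 60 280 120 340 60 290 310 560; python3 ang.py g;python3 arc.py 11.5 26 85 90 95 100 105 110
```

```text
t 5.65 binder mm [-42.6 -39.9 190.4] F binder [-0.43 -0.17  0.36] xang 82.5 tilt 0.43 w 0.003
-170 12 [30.9 32.3 33. ] | -150 125 [30.6 32.1 33.7] | -130 154 [31.  32.3 33.8] | -110 56 [31.  32.2 34.3] | -90 50 [30.5 32.5 33.6] | -30 91 [194.5 201.6 204.7] | -10 727 [ 10.6 125.3 181.6] | 10 129 [ 6.   8.6 56. ] | 30 174 [30.4 32.4 34.1] | 50 169 [30.8 32.2 33.9] | 70 164 [30.5 32.1 33.9] | 90 169 [30.7 32.2 34. ] | 110 166 [30.7 32.4 33.6] | 130 167 [30.6 32.4 34. ] | 150 167 [30.9 32.4 33.9] | 170 174 [17.  20.3 32.7] | 190 155 [-1.1  2.1 19.6] | 
85 -29 193 [ 0.94 -0.13 -0.28]
90 -13 194 [ 2.56 -0.12 -0.34]
95 3 193 [ 4.18 -0.11 -0.27]
100 19 191 [ 5.79 -0.1  -0.05]
105 35 188 [ 7.38 -0.09  0.31]
110 51 183 [ 8.93 -0.08  0.8 ]
```

View pics/scene_g.png

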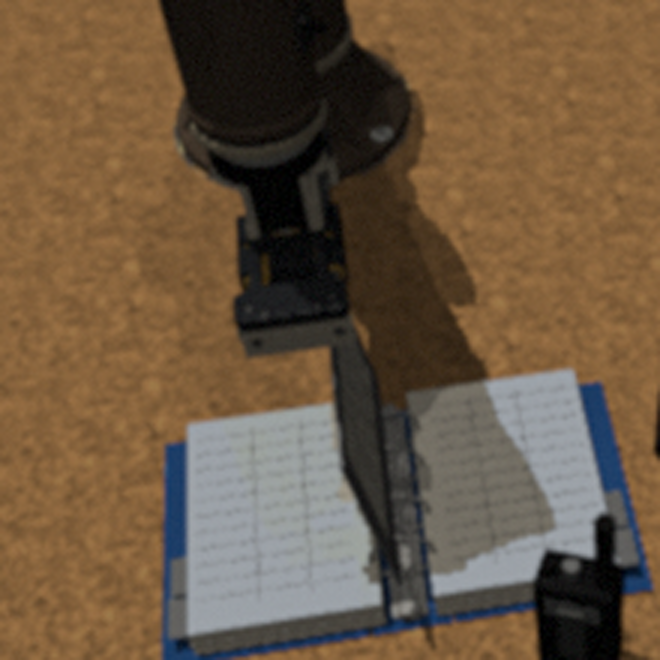

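View pics/top_g.png

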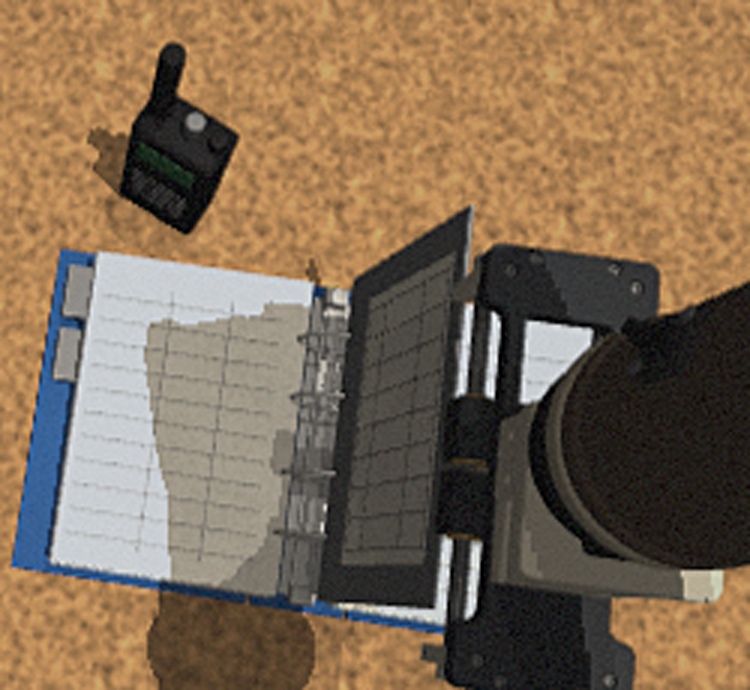

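```bash
cat > arc2.py <<'E'
import sys
from h import *
from cell import observe
from scipy.spatial.transform import Rotation as Ro
q=(.5531,-.0154,-.135);c,s=np.cos(q[2]),np.sin(q[2])
st=observe();R=Ro.from_rotvec(st["ee_rot"]).as_matrix();p=np.array(st["position"])
off,d,bx=map(float,sys.argv[1:4])
for a in sys.argv[4:]:
    th=np.radians(float(a));Y=-d*np.cos(th)-1.5*np.sin(th)-off;Z=34+d*np.sin(th)-1.5*np.cos(th)
    x,y,z=np.array([bx,Y,Z])/1000
    wv=np.array([q[0]+c*x-s*y,q[1]+s*x+c*y,z]);print(a,round(Y),round(Z),(R.T@(wv-p)*100).round(2))
E
python3 arc2.py 11.5 155 -43 80 85 90 95 100 105 110
```

```text
80 -40 186 [-0.13 -0.05  0.41]
85 -27 188 [ 1.21 -0.04  0.23]
90 -13 189 [ 2.56 -0.03  0.16]
95 1 189 [ 3.91 -0.02  0.21]
100 14 187 [ 5.25 -0.01  0.38]
105 27 184 [6.57 0.   0.66]
110 40 180 [7.87 0.01 1.06]
```

>>> arm_command([
  {"xyz":[1.1,0,0.2],"turn":0,"jaw":255},
  {"xyz":[2.2,0,0.2],"turn":0,"jaw":255},
  {"xyz":[3.3,0,0.2],"turn":0,"jaw":255},
  {"xyz":[4.4,0,0.2],"turn":0,"jaw":255},
  {"xyz":[5.3,0,0.4],"turn":0,"jaw":255},
])

```text
clock: 6.17
position: [0.5128, 0.0061, 0.1869]
ee_rot: [2.355, 2.074, 0.012]
force: [-0.1, -0.6, 1.1]
width: 0.003
```

```bash
python3 to.py; python3 look.py h 60 280 120 340 60 290 310 560; python3 ang.py h;python3 arc2.py 11.5 155 -43  100 105 110 115 120 125
```

```text
t 6.17 binder mm [-42.8  15.9 186.9] F binder [-0.02 -0.64  1.11] xang 82.7 tilt 0.5 w 0.003
-70 1 [30.9 30.9 30.9] | -50 84 [30.8 32.2 33.9] | -30 63 [20.1 31.2 33.9] | -10 43 [ 7.4  8.8 28.6] | 10 136 [ 5.8  8.6 58.7] | 30 198 [ 30.7  32.4 194.6] | 50 171 [30.9 32.4 34. ] | 70 169 [30.8 32.4 34.4] | 90 169 [30.6 32.  33.7] | 110 168 [31.  32.5 33.7] | 130 166 [31.  32.3 34.2] | 150 167 [31.1 32.6 34.1] | 170 175 [15.3 20.2 32.7] | 190 157 [-1.1  2.3 19.5] | 
100 14 187 [-0.26  0.02 -0.04]
105 27 184 [1.06 0.03 0.24]
110 40 180 [2.35 0.04 0.64]
115 53 175 [3.6  0.05 1.15]
120 65 169 [4.81 0.06 1.77]
125 76 162 [5.95 0.06 2.49]
```

View pics/scene_h.png

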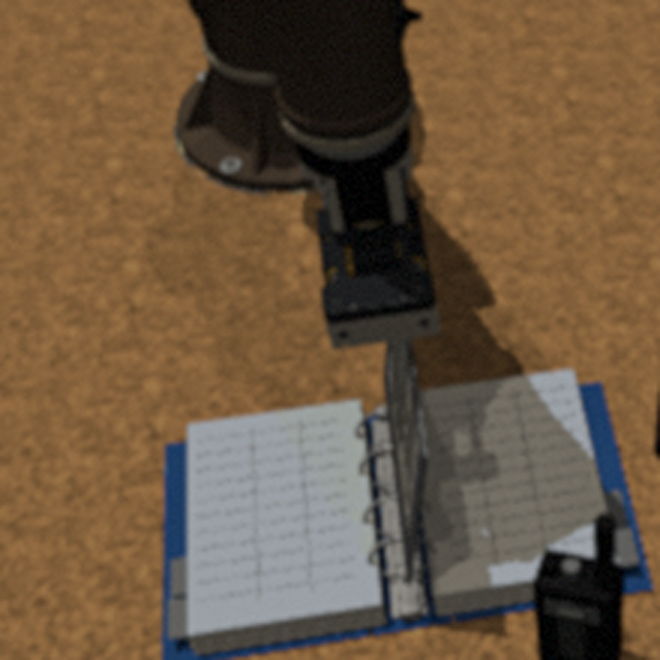

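>>> arm_command([
  {"xyz":[1.0,0,0.2],"turn":0.4,"jaw":255},
  {"xyz":[2.0,0,0.5],"turn":0.4,"jaw":255},
  {"xyz":[3.0,0,0.9],"turn":0.4,"jaw":255},
  {"xyz":[4.0,0,1.4],"turn":0.4,"jaw":255},
  {"xyz":[4.8,0,1.8],"turn":0.4,"jaw":255},
])

```text
clock: 6.68
position: [0.5186, 0.0557, 0.1681]
ee_rot: [2.36, 2.07, 0.012]
force: [0.5, -0.3, 0.4]
width: 0.008
```

```bash
python3 to.py; python3 look.py i 60 280 120 340 60 290 310 560; python3 ang.py i;python3 arc2.py 11.5 155 -43  120 125 130 135 140 145
```

```text
t 6.68 binder mm [-43.7  65.8 168.1] F binder [ 0.57 -0.19  0.38] xang 82.5 tilt 0.47 w 0.008
70 76 [31.2 32.6 34.7] | 90 201 [ 31.   32.9 177.1] | 110 167 [30.4 32.  34.1] | 130 166 [30.7 32.2 34.1] | 150 168 [30.8 32.3 34.1] | 170 174 [16.2 20.3 32.8] | 190 156 [-1.1  2.1 19.2] | 
120 65 169 [-0.17  0.12 -0.11]
125 76 162 [0.97 0.12 0.61]
130 87 154 [2.05 0.13 1.42]
135 97 145 [3.05 0.13 2.33]
140 106 135 [3.97 0.13 3.33]
145 115 124 [4.8  0.12 4.39]
```

View pics/scene_i.png

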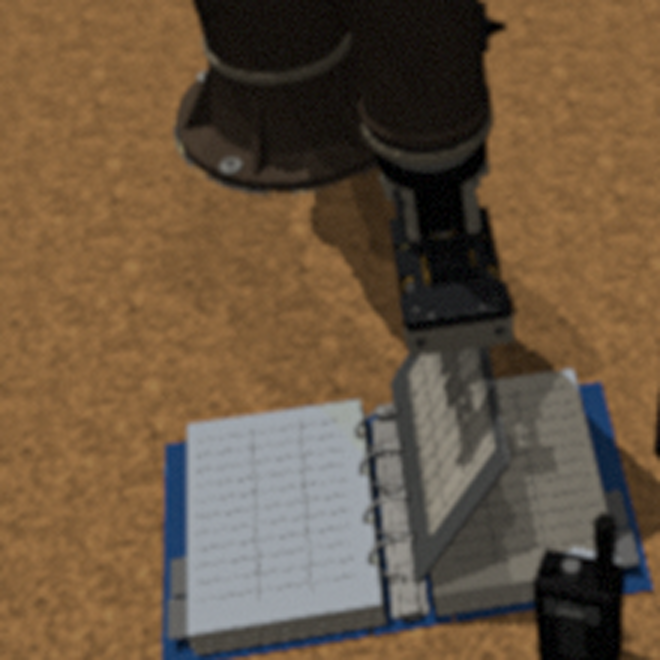

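View pics/top_i.png

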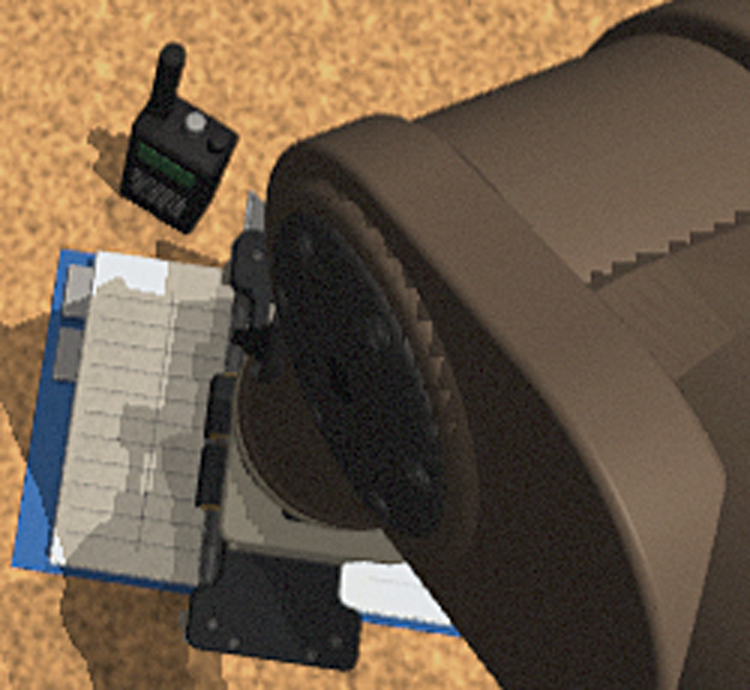

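>>> arm_command([
  {"xyz":[0.9,0,0.5],"turn":0,"jaw":255},
  {"xyz":[1.8,0,1.2],"turn":0,"jaw":255},
  {"xyz":[2.6,0,1.9],"turn":0,"jaw":255},
  {"xyz":[3.3,0,2.6],"turn":0,"jaw":255},
  {"xyz":[3.9,0,3.3],"turn":0,"jaw":255},
])

```text
clock: 7.2
position: [0.5234, 0.0962, 0.1341]
ee_rot: [2.359, 2.074, 0.011]
force: [-0.4, 0.4, -0.1]
width: 0.009
```

```bash
python3 to.py; python3 look.py j 60 280 120 340 60 290 310 560; python3 ang.py j;python3 arc2.py 11.5 150 -43 140 145 150 155 160 165 170 175 180
```

```text
t 7.2 binder mm [-44.5 106.6 134.1] F binder [-0.46  0.33 -0.06] xang 82.6 tilt 0.41 w 0.009
170 99 [ 2.7 19.5 21.6] | 190 158 [-1.1  2.  19.1] | 
140 102 132 [-0.43  0.22  0.2 ]
145 111 121 [0.38 0.22 1.23]
150 118 110 [1.08 0.22 2.33]
155 124 99 [1.7  0.22 3.49]
160 129 87 [2.2  0.22 4.7 ]
165 133 74 [2.6  0.22 5.94]
170 136 62 [2.89 0.22 7.22]
175 138 49 [3.07 0.22 8.52]
180 138 36 [3.14 0.21 9.82]
```

View pics/scene_j.png

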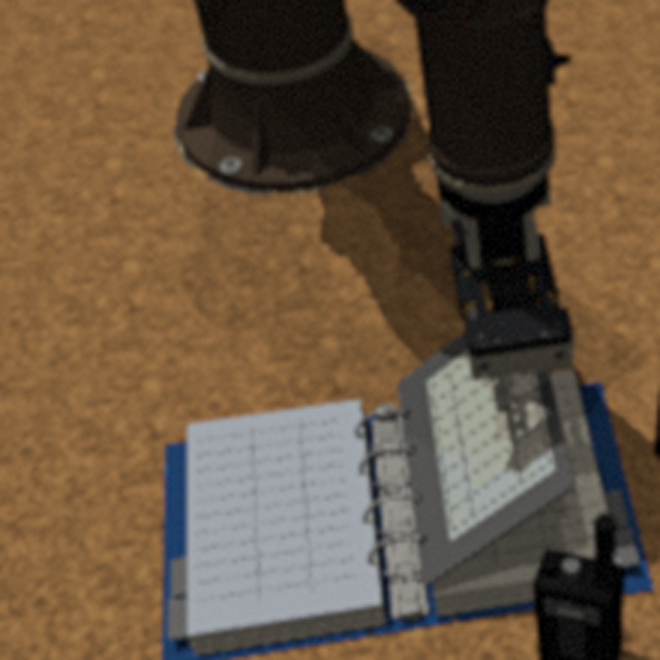

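>>> arm_command([
  {"xyz":[0.3,0,0.6],"turn":0,"jaw":255},
  {"xyz":[0.6,0,1.2],"turn":0,"jaw":255},
  {"xyz":[0.9,0,1.8],"turn":0,"jaw":255},
  {"xyz":[1.2,0,2.4],"turn":0,"jaw":255},
  {"xyz":[1.4,0,3.0],"turn":0,"jaw":255},
])

```text
clock: 7.72
position: [0.5246, 0.1107, 0.103]
ee_rot: [-2.358, -2.076, -0.009]
force: [0.3, 0.9, -0.3]
width: 0.004
```

>>> arm_command([
  {"xyz":[0.3,0,0.6],"turn":0,"jaw":255},
  {"xyz":[0.5,0,1.2],"turn":0,"jaw":255},
  {"xyz":[0.8,0,1.8],"turn":0,"jaw":255},
  {"xyz":[1.0,0,2.4],"turn":0,"jaw":255},
  {"xyz":[1.2,0,3.0],"turn":0,"jaw":255},
])

```text
clock: 8.13
position: [0.5263, 0.123, 0.0725]
ee_rot: [-2.358, -2.076, -0.009]
force: [1.3, 0.5, -0.2]
width: 0.001
```

```bash
python3 to.py; python3 look.py k 60 280 120 340 60 290 310 560; python3 ang.py k;python3 arc2.py 11.5 150 -43 155 160 165 170 175 180
```

```text
t 8.13 binder mm [-45.2 133.5  72.5] F binder [ 1.21  0.7  -0.18] xang 82.7 tilt 0.33 w 0.001
-190 69 [-0.8  1.8 20. ] | -170 86 [17.9 21.  33.5] | -150 107 [30.7 32.4 33.8] | -130 53 [30.4 32.5 34.5] | 
155 124 99 [-0.95  0.28 -2.68]
160 129 87 [-0.44  0.28 -1.47]
165 133 74 [-0.04  0.28 -0.22]
170 136 62 [0.25 0.28 1.05]
175 138 49 [0.43 0.28 2.35]
180 138 36 [0.49 0.28 3.66]
```

View pics/scene_k.png

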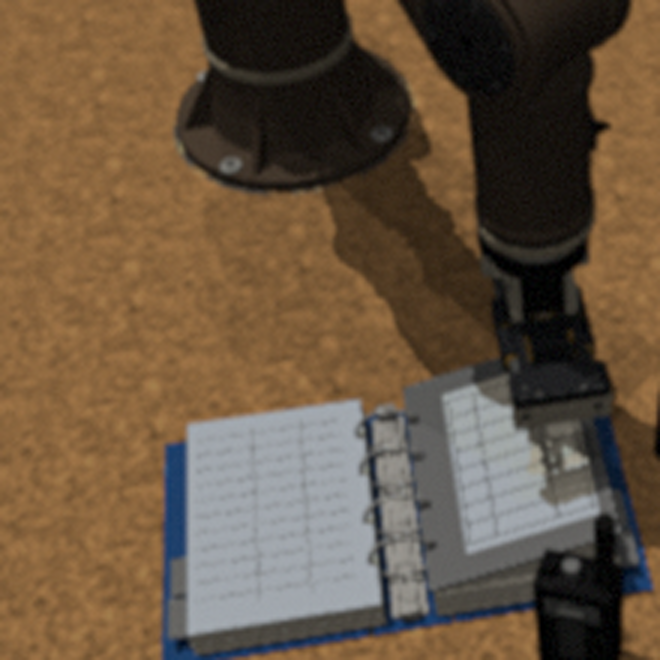

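>>> arm_command([
  {"xyz":[0.1,0,0.4],"turn":0,"jaw":255},
  {"xyz":[0.2,0,0.8],"turn":0,"jaw":255},
  {"xyz":[0.25,0,1.2],"turn":0,"jaw":255},
  {"xyz":[0.3,0,1.6],"turn":0,"jaw":255},
  {"xyz":[0.35,0,2.0],"turn":0,"jaw":255},
])

```text
clock: 8.65
position: [0.5261, 0.1265, 0.0517]
ee_rot: [-2.357, -2.076, -0.007]
force: [0.0, 0.8, -0.2]
width: 0.002
```

>>> arm_command([
  {"xyz":[0,0,0.25],"turn":0,"jaw":255},
  {"xyz":[0,0,0.5],"turn":0,"jaw":255},
  {"xyz":[0,0,0.75],"turn":0,"jaw":255},
  {"xyz":[0,0,0.95],"turn":0,"jaw":255},
  {"xyz":[0,0,1.1],"turn":0,"jaw":255},
])

```text
clock: 9.07
position: [0.5262, 0.1265, 0.0405]
ee_rot: [-2.357, -2.075, -0.007]
force: [0.7, 0.7, -0.4]
width: 0.002
```

```bash
python3 to.py; python3 look.py l 60 280 120 340 60 290 310 560; python3 arc2.py 11.5 150 -43 175 180
```

```text
t 9.07 binder mm [-45.8 137.   40.5] F binder [ 0.65  0.75 -0.41] xang 82.7 tilt 0.26 w 0.002
175 138 49 [ 0.09  0.29 -0.81]
180 138 36 [0.15 0.29 0.5 ]
```

View pics/scene_l.png

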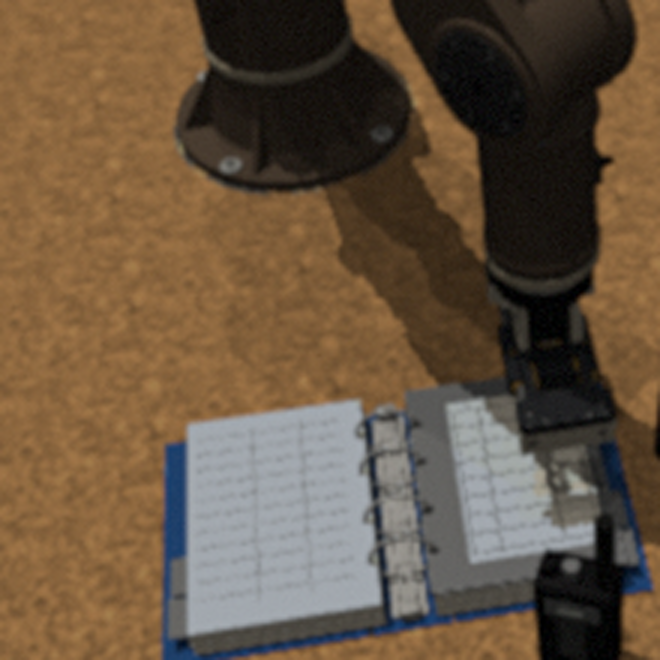

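>>> arm_command([
  {"xyz":[0,0,0.12],"turn":0,"jaw":255},
  {"xyz":[0,0,0.24],"turn":0,"jaw":255},
  {"xyz":[0,0,0.34],"turn":0,"jaw":255},
  {"xyz":[0,0,0.42],"turn":0,"jaw":255},
  {"xyz":[0,0,0.48],"turn":0,"jaw":255},
])

```text
clock: 9.58
position: [0.5261, 0.1265, 0.0357]
ee_rot: [-2.357, -2.076, -0.007]
force: [-1.6, -0.4, 7.9]
width: 0.004
```

```bash
python3 to.py
```

```text
t 9.58 binder mm [-45.8 137.   35.7] F binder [-1.57 -0.65  7.89] xang 82.7 tilt 0.25 w 0.004
```

>>> arm_command([
  {"xyz":[0,0,0.03],"turn":0,"jaw":255},
  {"xyz":[0,0,0.06],"turn":0,"jaw":255},
  {"xyz":[0,0,0.06],"turn":0,"jaw":255},
])

```text
clock: 9.83
position: [0.5262, 0.1265, 0.0357]
ee_rot: [-2.357, -2.076, -0.007]
force: [-1.6, -0.5, 8.0]
width: 0.004
```

```bash
python3 to.py
```

```text
t 9.83 binder mm [-45.8 137.   35.7] F binder [-1.55 -0.69  8.04] xang 82.7 tilt 0.25 w 0.004
```

>>> arm_command([
  {"xyz":[0,0,-0.3],"turn":0,"jaw":255},
  {"xyz":[0,0,-1.5],"turn":0,"jaw":255},
  {"xyz":[0,0,-4],"turn":0,"jaw":255},
  {"xyz":[0,0,-7.5],"turn":0,"jaw":255},
  {"xyz":[0,0,-11],"turn":0,"jaw":255},
])

```text
clock: 10.25
position: [0.525, 0.126, 0.1464]
ee_rot: [-2.356, -2.075, -0.004]
force: [0.6, 0.5, -0.3]
width: 0.005
```

>>> arm_command([
  {"xyz":[-3,0,-2],"turn":0,"jaw":255},
  {"xyz":[-7,0,-4],"turn":0,"jaw":255},
  {"xyz":[-11,0,-6],"turn":0,"jaw":255},
  {"xyz":[-15,0,-7],"turn":0,"jaw":255},
  {"xyz":[-19,0,-7],"turn":0,"jaw":255},
])

```text
clock: 10.67
position: [0.5023, -0.0601, 0.2185]
ee_rot: [2.355, 2.077, 0.009]
force: [1.0, -0.2, -1.5]
width: 0.005
```

>>> arm_command([
  {"xyz":[-4,0,0],"turn":0,"jaw":255},
  {"xyz":[-8,0,0],"turn":0,"jaw":255},
  {"xyz":[-12,0,0],"turn":0,"jaw":255},
  {"xyz":[-16,0,0],"turn":0,"jaw":255},
  {"xyz":[-20,0,0],"turn":0,"jaw":255},
])

```text
clock: 11.08
position: [0.4766, -0.2604, 0.2181]
ee_rot: [2.355, 2.077, 0.01]
force: [1.5, -0.3, 0.3]
width: 0.005
```

>>> arm_command([
  {"xyz":[-4,0,0],"turn":0,"jaw":255},
  {"xyz":[-8,0,0],"turn":0,"jaw":255},
  {"xyz":[-8,0,0],"turn":0,"jaw":255},
  {"xyz":[-8,0,0],"turn":0,"jaw":255},
])

```text
clock: 11.42
position: [0.4652, -0.3426, 0.2174]
ee_rot: [2.36, 2.071, 0.008]
force: [-0.1, 1.5, 0.1]
width: 0.005
```

```bash
python3 to.py; python3 look.py m 60 280 120 340 60 290 310 560; python3 ang.py m
```

```text
t 11.42 binder mm [ -43.  -336.1  217.4] F binder [-0.31  1.48  0.07] xang 82.5 tilt 0.31 w 0.005
-190 97 [-1.   2.2 19.7] | -170 124 [18.  20.9 33.1] | -150 172 [30.5 32.  33.7] | -130 173 [30.7 32.2 33.9] | -110 178 [30.8 32.6 34. ] | -90 178 [30.7 32.1 33.6] | -70 169 [30.8 32.3 33.5] | -50 175 [30.8 32.3 33.7] | -30 212 [15.7 31.8 33.8] | -10 162 [ 2.8  8.1 33.3] | 10 122 [ 6.1  9.  55.3] | 30 178 [33.6 35.3 37.4] | 50 171 [34.  35.6 37.1] | 70 172 [33.8 35.4 37.2] | 90 171 [33.6 35.4 37.2] | 110 166 [34.  35.4 37. ] | 130 170 [34.1 35.5 36.9] | 150 167 [33.7 35.5 37. ] | 170 176 [18.  33.9 36.4] | 190 156 [-0.8  2.2 19.7] |
```

View pics/top_m.png

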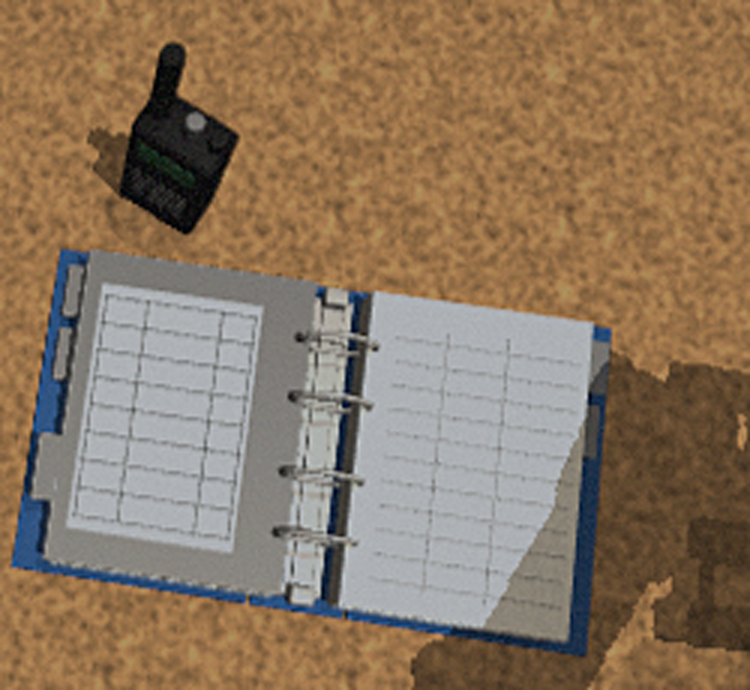

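View pics/scene_m.png

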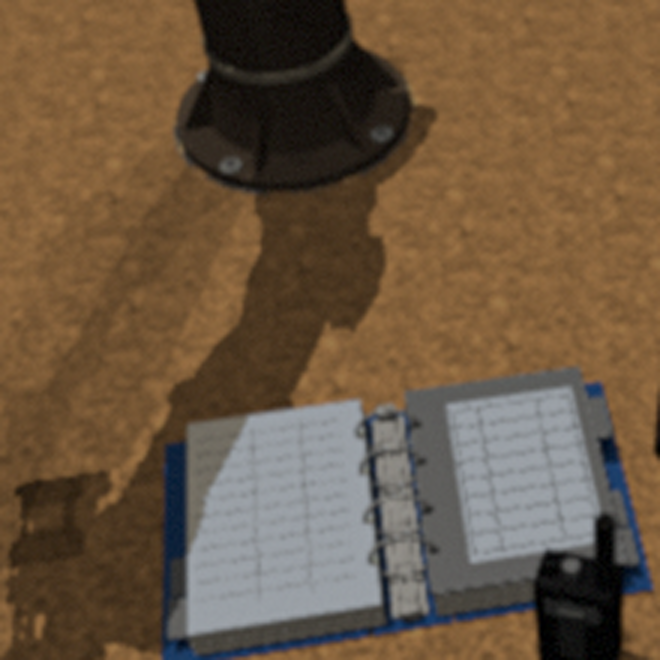

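```bash
python3 - <<'E'
from h import *
import cv2
from cell import sign_off
a=load("top0.npz")["frame"].astype(int);b=load("top_m.npz")["frame"].astype(int)
d=np.abs(a-b).mean(2)
print("mug",d[130:185,235:305].mean(),"mic",d[185:250,260:310].mean(),"radio",d[70:140,335:395].mean(),"left cover edge",d[140:255,312:330].mean(),"desk ref",d[320:380,200:300].mean())
print(sign_off())
E
```

```text
mug 4.428311688311688 mic 4.356410256410256 radio 4.877301587301587 left cover edge 14.58743961352657 desk ref 4.113888888888889
the job is handed in; nothing more can be done
None
```

The divider card is turned over the rings and lies flat on the left-hand pages. The hand is clear, about 34 cm to the right of the spine and 22 cm up. I handed the job in at about 11.5 s.

**How it was done:** The tool only points straight down, so a fingertip could not go squarely under the tab. I held the closed fingertips against the tab's outer edge and lifted it by friction. Once it was up, I pushed it over upright, followed it down slowly on the left and pressed it flat. It was never pinched.

**Forces:** At the readings taken between moves, the push was 3 to 6 N during the first half of the lift, with one reading of 7.6 N at first contact. It was near 0 N for most of the swing and about 8 N in the final press.

**Last checks:**
- **Card flat:** its top reads 35.3 to 35.6 mm all across the left stack, against 35.5 mm expected.
- **Mug, microphone and radio:** the top pictures before and after show no change beyond image noise.
- **Binder:** a strip along its left edge did change between the pictures (14.6 against about 4 for noise). The turned tab now lies in that strip, which probably explains it. The binder looks in the same place in the pictures, but I did not measure its pose again, so a shift of a millimetre or so is not ruled out.

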